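# Show the new sorter where the clear bottle goes

### The arm

A 7-joint arm with a two-finger parallel gripper is mounted at the origin on the work surface. World frame = base frame: x ahead of the robot, y to its left, z up, the work surface at z = 0. Lengths are in m, angles in degrees, forces in N, time in s.
With the tool pointing down it reaches from about 0.425 to 0.975 m from the base axis. Payload 16.7 kg.
Tool frame: the origin (TCP) lies midway between the tips of the shut fingers; the grasp point (between the pads) lies 19 mm behind it; z points along the fingers, y is the line along which they close (so a half turn about z gives the same grasp; the last joint's range is limited). The gripper opens to 85 mm and grips with 20 to 120 N. Pads are 22 mm wide; open, the fingers measure 114 mm over their backs; the gripper's body (76 mm by 85 mm) begins 54 mm behind the grasp point. The pads swing forward as they close: fully open they stand 13 mm farther back than shut.
Start: joints at [-76.519, 24.414, 4.234, 92.017, -1.954, 63.644, -3.845], TCP at [0.253, 0.626, 0.231] pointing down, gripper open.
Joint ranges: [-163.25, 163.25], [-28.42, 122.38], [-70.27, 78.77], [12.13, 141.07], [-58.53, 238.53], [9.26, 117.41], [-156.51, 156.51]. Speed limits (degrees/s): [108.29, 108.29, 136.94, 136.94, 172.46, 172.46, 172.46].

### API

Orientations are given as [roll, pitch, yaw] about the fixed x, y, z axes, in that order (R = Rz(yaw) Ry(pitch) Rx(roll)).
In Python, from rig import arm, hand, kin, vision, monitor gives the robot as it stands. Calls block until the motion is done:
- arm.move_pose(position, orientation): joint-space move of the TCP to a pose.
- arm.move_l(position, ori=None, v=0.15, until_force=None): straight line of the TCP; ori=None keeps the orientation; v is the mean speed in m/s. With until_force (N) it stops when the force on the tool has changed by that much, and returns True; else False.
- arm.set_joints(angles): joint-space move.
- hand.command_gripper(opening): finger opening in m; the grip force is fixed at half the most; returns when the fingers have stopped.
- arm.wait(seconds).
- kin.inverse_kinematics(position, orientation): joint angles nearest the present ones, or None.
- vision.snapshot(name): name is "scene" or "top" or "wrist"; returns the picture (420x560x3 uint8, red, green, blue); there is no depth.
- vision.camera_model(name): a dict with "K" (3x3 intrinsics, pixels), "position" and "attitude" of the camera in the world; the wrist camera has in their place "tool_from_camera" (4x4, takes a point from camera to tool coordinates, whose origin is the TCP and whose axes are the flange's). Camera axes: x right, y up, looking along -z (the intrinsics and any distortion apply to the point x, -y, -z); pixel columns grow to the right and rows downward; lengths in m; the calibration is good to about 2 mm. A picture is of the moment at which its call begins: read the wrist's pose just before it. camera_model takes no time and is no camera call.
A pose or a line that the arm cannot do raises arm.Unreachable and nothing moves.
- arm.finish_job(): hands the job in; it is judged then, once.
Trained networks look in the newest picture that a camera, given by its name, has taken for a name from the list of things; names that differ only in an ending like _2 or _b are one class to them, and where a whole thing is asked for, a point or a joint stands for the part that bears it (a point fixed in the world has none). Each returns a list of dicts, best first, with "score" (0 to 1); they miss things now and then, are a little off and sometimes report something else, mostly with a low value. They report only what shows in the picture. A call takes as long as a camera call. They do not tell look-alikes from the thing itself.
- vision.spot_in(name, camera): "point" ([x, y, z] in m, in the coordinates of the camera as it stood for that picture, good to about 4 mm: the middle of the surface that is visible of it).
- vision.spot_point(name, camera): "point" ([x, y, z] in m, in the coordinates of the camera as it stood for that picture, good to about 4 mm: a listed point, or the origin of a listed thing).
Readings, each from a call of its own:
- monitor.current_time(): time.
- monitor.current_q(): joint angles.
- monitor.current_joint_vel(): joint speeds.
- monitor.current_joint_efforts(): joint torques, N m.
- monitor.current_tool_pos(): TCP position.
- monitor.current_tcp_rot(): TCP orientation.
- monitor.current_contact_force(): force on the tool from outside, world axes, zero at the start.
- monitor.current_moment(): the same for the moment, N m.
- monitor.current_finger_gap(): finger opening in m.
- monitor.current_gripper_force(): force on a finger pad.
Only numpy, scipy, OpenCV 4.12 (cv2) and the standard library are available. Lean on these libraries where they do the work, as an engineer would, in place of code of your own. Each camera call takes 0.05 s, during which the arm holds its last target. There are 200 camera calls.

### The job

The white-lidded bin was left half open: press its lid fully shut with the fingertips. Then show a new sorter where the clear bottle goes: point down at the bottle's cap from a few centimetres above it and keep pointing for two seconds, then point in the same way at the middle of the shut white lid for two seconds, and finish there, still pointing. Leave the bottle, the other things along the front and the other three bins untouched, and pick nothing up.

Things in the scene. Friction and masses are not known exactly. Their poses are not given: they have to be found in the camera images.
- bin_white: The bin with the white flip-top lid: black open box 150 mm deep (x) by 126 mm wide (y) by 170 mm high, with a white patch on its front, fixed to the table. One of four bins in a row at the back, in any order, each turned up to 9 degrees. Origin at the centre of its underside, z up, -x its front; when the lid is shut its upper face is 178 mm above the origin.
- lid_white (a joint): Opening angle of the white lid in rad: 0 shut, larger is more open; starts between 0.5 and 0.95. The hinge lies along the bin's y axis at the bin's far (+x) upper edge, 75 mm behind the bin's origin and 170 mm up; the lid reaches 161 mm forward from it (with a small tab at the front). The hinge is slightly stiff: the lid stays where it is left, and 1 to 3 N straight down on its middle closes it onto a stop.
- white_lid_mid (a point): Middle of the upper face of the white lid (150 by 126 by 8 mm), 75 mm from the hinge; z is the face's normal, pointing straight up when shut, when this point is right above the bin's origin at a height of 178 mm.
- bottle_top (a point): Top centre of the red cap of the clear plastic bottle, 66 mm in diameter and 200 mm high, empty and light, standing upright on the table with its cap 200 mm up; z up.
- funnel: Orange plastic funnel standing mouth down, 84 mm across, 100 mm high. Origin at the centre of its underside.
- block: Small wooden block 50 x 70 x 40 mm high. Origin at the centre of its underside.
- can: Aluminium can with a red band, 66 mm in diameter, 110 mm high. Origin at the centre of its underside.
- jar: Amber glass jar with a brass lid, 68 mm in diameter, 90 mm high. Origin at the centre of its underside.
- tray: Aluminium tray 200 (x) by 130 (y) by 30 mm high, at the left end of the front row. Origin at the centre of its underside.
- bin_blue: The bin with the blue flip-top lid: its lid is shut and stays so; same size and build as the white-lidded bin; fixed to the table. Origin at the centre of its underside, z up, -x its front.
- bin_yellow: The bin with the yellow flip-top lid: its lid is shut and stays so; same size and build as the white-lidded bin; fixed to the table. Origin at the centre of its underside, z up, -x its front.
- bin_green: The bin with the green flip-top lid: its lid is shut and stays so; same size and build as the white-lidded bin; fixed to the table. Origin at the centre of its underside, z up, -x its front.
Not all that is in view belongs to the job. Of the things that look like the part that bears bottle_top, take the one that is farthest from the robot's base at the start.

How it is judged (in metres and radians):
On the way, in this order (a step that is already met when the one before it is completed fails the run):
1. the white lid has been pressed shut (value of joint lid_white below 0.06 rad), for 0.2 s.
2. pointing at the bottle's cap from just above, without contact, the white lid staying shut (horizontal distance between the grasp point and bottle_top below 0.035 m and z of the grasp point in the frame of bottle_top between 0.018 and 0.095 m and contact force between the fingers and bottle below 0.1 N and value of joint lid_white below 0.06 rad), for 1.5 s.
3. pointing at the middle of the shut white lid from just above, without contact (horizontal distance between the grasp point and white_lid_mid below 0.04 m and z of the grasp point in the frame of white_lid_mid between 0.018 and 0.095 m and contact force between the fingers and bin_white below 0.1 N and value of joint lid_white below 0.06 rad), for 1.5 s.
At the end, for the whole second after the job is handed in: White lid shut (under 0.06 rad); the robot still points at its middle: grasp point within 40 mm horizontally and 18 to 95 mm above it (fingertips up to about 75 mm above), no contact. Bottle upright within 12 mm of its start, other loose things within 15 mm (all of step 3 and distance of bottle_top from where it was at the start of the episode below 0.012 m and angle between bottle_top's own z axis and vertical below 0.1 rad and distance of each of funnel, block, can, jar, tray from where it was at the start of the episode below 0.015 m); the robot touches nothing.
It fails at once if the bottle is touched, moved or lifted (contact force between any of the fingers, the arm and bottle above 0.5 N or distance of bottle_top from where it was at the start of the episode above 0.012 m).
It fails at once if the white lid is lifted wider open (value of joint lid_white above 1.1 rad).
It fails at once if another bin is touched (contact force between any of the fingers, the arm and bin_blue above 0.5 N or contact force between any of the fingers, the arm and bin_yellow above 0.5 N or contact force between any of the fingers, the arm and bin_green above 0.5 N).
It fails at once if a bystander is touched, moved or lifted (contact force between any of the fingers, the arm and funnel above 0.5 N or distance of any of funnel, block, can, jar, tray from where it was at the start of the episode above 0.015 m or contact force between any of the fingers, the arm and block above 0.5 N or contact force between any of the fingers, the arm and can above 0.5 N or contact force between any of the fingers, the arm and jar above 0.5 N or contact force between any of the fingers, the arm and tray above 0.5 N).
It also fails if it takes over 56 s, if anything falls off the work surface, if the arm or the gripper's body presses on something with over 40 N, if the wrist force passes 120 N, or if a joint passes its speed limit or range.

## Working session

There is one attempt and no reset: what is moved stays moved. The work goes in short steps, each a Python script; the robot and the scene stay as the last script left them, time stands still between calls to the robot, and variables do not carry over. Pictures are saved under pics/ and viewed, at most 10 in all, crops included, and the job is handed in when it is done.

```bash
mkdir -p pics; cat > h.py <<'E'
import numpy as np, cv2
from scipy.spatial.transform import Rotation as R
from rig import arm, hand, kin, vision, monitor
def T(cam):
    m=vision.camera_model(cam)
    if "tool_from_camera" in m:
        W=np.eye(4);W[:3,:3]=R.from_euler('xyz',monitor.current_tcp_rot(),degrees=True).as_matrix();W[:3,3]=monitor.current_tool_pos()
        return W@np.array(m["tool_from_camera"])
    a=np.array(m["attitude"]);W=np.eye(4)
    W[:3,:3]=a if a.shape==(3,3) else R.from_euler('xyz',a,degrees=True).as_matrix()
    W[:3,3]=m["position"];return W
def look(cam,names,fn=None,pic=None):
    W=T(cam);im=vision.snapshot(cam)
    if pic: cv2.imwrite(f'pics/{pic}.png',im[:,:,::-1])
    for n in names:
        for d in (fn or vision.spot_point)(n,cam)[:4]:
            print(cam,n,round(d['score'],2),(W@np.r_[d['point'],1])[:3].round(3))
E
python3 - <<'E'
from h import *
print(vision.camera_model('top'),vision.camera_model('scene'),monitor.current_tcp_rot(),monitor.current_time())
N=['bottle_top','white_lid_mid','bin_white','bin_blue','bin_yellow','bin_green','funnel','block','can','jar','tray']
look('top',N,pic='top1');look('scene',N,pic='scene1')
print(monitor.current_time())
E
```

```text
{'K': array([[460.6225176 ,   0.        , 286.09164101],
       [  0.        , 460.6225176 , 211.28507206],
       [  0.        ,   0.        ,   1.        ]]), 'position': array([0.31285217, 0.07020651, 1.24866621]), 'attitude': array([  7.37115097,  -0.24747115, -90.2154178 ])} {'K': array([[436.76904296,   0.        , 285.43506424],
       [  0.        , 436.76904296, 211.15710113],
       [  0.        ,   0.        ,   1.        ]]), 'position': array([0.62345613, 0.32908745, 1.07875539]), 'attitude': array([ 18.11047413,   0.45388047, 142.87149616])} [-1.79924157e+02  8.26621205e-03  1.57952520e+02] 0.0
top bottle_top 0.89 [0.318 0.22  0.2  ]
top bottle_top 0.85 [0.432 0.265 0.198]
top bottle_top 0.7 [0.166 0.3   0.206]
top bottle_top 0.19 [ 0.629 -0.26   0.227]
top bin_white 0.69 [ 0.604 -0.266  0.001]
top bin_green 0.32 [ 0.439 -0.259  0.   ]
top bin_green 0.23 [ 0.431 -0.008  0.002]
top funnel 0.6 [ 0.439 -0.259 -0.001]
top block 0.86 [ 0.433 -0.008  0.005]
top can 0.6 [ 0.44   0.119 -0.004]
top jar 0.88 [ 0.429 -0.146  0.002]
top tray 0.91 [0.442 0.417 0.001]
scene bottle_top 0.96 [0.165 0.296 0.199]
scene bottle_top 0.8 [0.255 0.333 0.2  ]
scene bottle_top 0.72 [0.32  0.224 0.202]
scene bottle_top 0.3 [ 0.611 -0.263  0.001]
scene white_lid_mid 0.83 [ 0.633 -0.26   0.23 ]
scene bin_white 0.6 [ 0.609 -0.263  0.003]
scene bin_blue 0.55 [ 0.628 -0.095 -0.001]
scene bin_green 0.72 [ 0.613  0.083 -0.001]
scene funnel 0.84 [ 0.44  -0.256  0.002]
scene funnel 0.35 [ 0.439  0.116 -0.002]
scene block 0.82 [ 0.433 -0.006  0.005]
scene block 0.25 [ 0.432 -0.143 -0.001]
scene can 0.96 [ 0.44   0.113 -0.001]
scene jar 0.84 [ 0.429 -0.144  0.002]
scene tray 0.86 [0.444 0.417 0.002]
scene tray 0.56 [ 0.439 -0.254  0.   ]
1.2
```

View pics/top1.png

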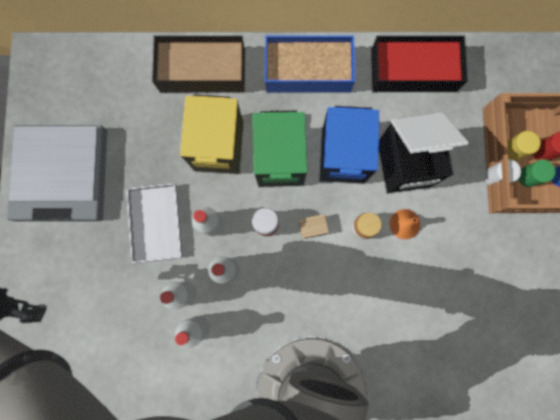

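View pics/scene1.png

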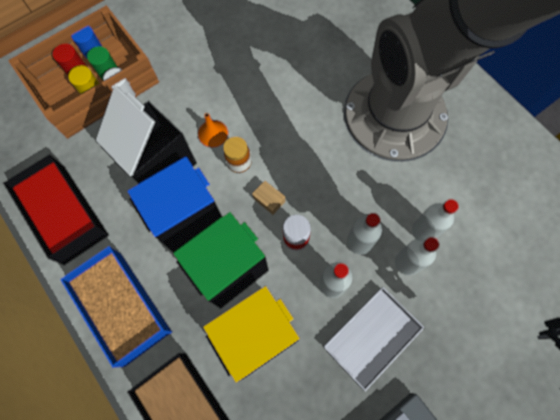

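The top view shows four bottles, at (200,217), (218,270), (168,297) and (183,338). The farthest from the base is (200,217), which works out to about (0.432, 0.265). The white bin is at (420,150) with its lid half open, turned about +7° and with its origin near (0.606, -0.264). The blue bin is directly to its left.

```bash
python3 - <<'E'
from h import *
hand.command_gripper(0)
p=monitor.current_tool_pos()
arm.move_l([p[0],p[1],.40],v=.2)
print(monitor.current_time(),monitor.current_q())
arm.move_pose([.585,-.267,.40],[180,0,67])
print(monitor.current_time(),monitor.current_q(),monitor.current_tool_pos(),monitor.current_finger_gap())
look('wrist',['white_lid_mid','bin_white','bin_blue','jar','funnel'],pic='w1')
look('top',['bottle_top','bin_white'])
E
```

```text
2.9583 [-77.11145213  19.27479389   5.12818036  78.97750769  -1.71000028
  81.92626314  -4.07086556]
6.2833 [-28.21729697  31.0873715   74.26478428  85.6948409  -29.89700232
  85.69456943  23.12584151] [ 0.58538908 -0.26631329  0.39985465] 2.671630667092244e-05
wrist white_lid_mid 0.73 [ 0.633 -0.258  0.226]
wrist jar 0.87 [ 0.435 -0.15   0.002]
wrist funnel 0.76 [ 0.441 -0.258  0.001]
top bottle_top 0.58 [0.432 0.264 0.2  ]
top bottle_top 0.53 [0.167 0.3   0.203]
```

View pics/w1.png

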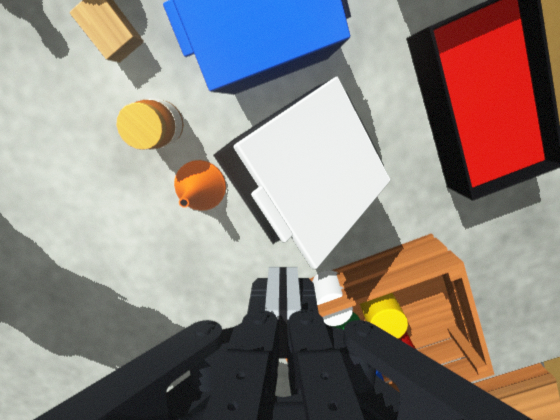

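The wrist view shows the white lid at (310,170) with its tab facing front at (270,212). Funnel, jar and blue bin are clear of the press point. The IK picked an awkward posture with joint 3 near its limit, so I'll go back, rotate the base instead, then press.

```bash
python3 - <<'E'
from h import *
q=[-77.1,19.27,5.13,78.98,-1.7,81.93,-4.07]
arm.set_joints(q); q[0]=14.5; arm.set_joints(q)
print(monitor.current_time(),monitor.current_tool_pos(),monitor.current_tcp_rot())
yaw=monitor.current_tcp_rot()[2]
arm.move_l([.59,-.265,.32],[180,0,yaw],v=.15)
print(monitor.current_q(),monitor.current_contact_force())
hit=arm.move_l([.59,-.265,.172],v=.05,until_force=12)
print(hit,monitor.current_time(),monitor.current_tool_pos(),monitor.current_contact_force())
look('scene',['white_lid_mid'],pic='s2')
E
```

```text
13.4333 [ 0.61815712 -0.26985882  0.39868098] [-1.79893999e+02  3.89350054e-03  6.64224348e+01]
[14.91277473 18.20325383  4.64560331 89.68872103 -1.52701169 72.10186215
 -3.76815501] [-0.00286862 -0.72267223 -0.32542032]
True 16.6917 [ 0.59003712 -0.26500325  0.17799444] [-2.3910762   0.24872662 10.32232031]
scene white_lid_mid 0.6 [ 0.607 -0.265  0.179]
```

View pics/s2.png

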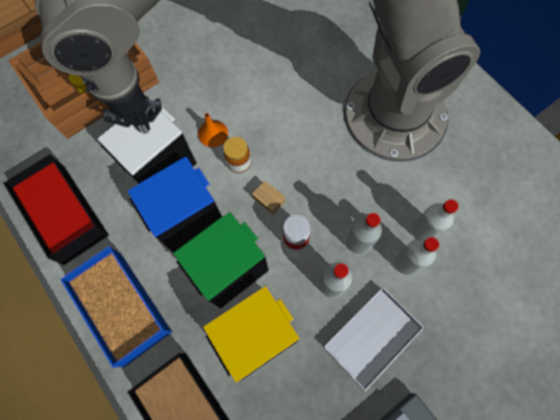

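The lid is now flat and shut at (140,150): the fingers stopped at z = 0.178, and the network puts its middle at (0.607, -0.265, 0.179). Next, the bottle.

```bash
python3 - <<'E'
from h import *
arm.move_l([.59,-.265,.37],v=.15)
q=list(monitor.current_q()); q[0]-=55.6; arm.set_joints(q)
print(monitor.current_time(),monitor.current_tool_pos())
yaw=monitor.current_tcp_rot()[2]
arm.move_l([.45,.275,.37],[180,0,yaw],v=.15)
look('wrist',['bottle_top'],pic='w3');look('scene',['bottle_top','white_lid_mid']);print(monitor.current_time(),monitor.current_q())
E
```

```text
20.3833 [0.55243719 0.33573335 0.36908824]
wrist bottle_top 0.86 [0.257 0.335 0.198]
wrist bottle_top 0.74 [0.316 0.223 0.202]
wrist bottle_top 0.59 [0.441 0.265 0.198]
scene bottle_top 0.93 [0.253 0.336 0.201]
scene bottle_top 0.78 [0.443 0.262 0.204]
scene bottle_top 0.35 [0.444 0.415 0.001]
scene white_lid_mid 0.6 [ 0.604 -0.264  0.18 ]
scene white_lid_mid 0.42 [ 0.625 -0.093 -0.001]
21.575 [-41.90942197   4.74597201   3.75286231 100.24337924  -0.31541494
  75.05822017  -6.18244784]
```

View pics/w3.png

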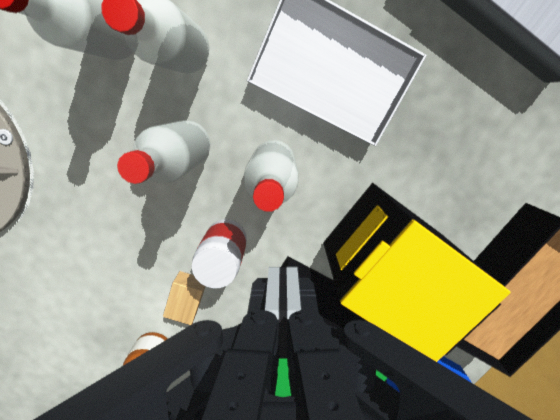

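The target's cap is at (268,195), with the tray behind it and the can at (220,255). Fusing the readings gives (0.438, 0.264).

```bash
python3 - <<'E'
from h import *
arm.move_l([.438,.264,.37],v=.1)
arm.move_l([.438,.264,.244],v=.12)
arm.wait(2.1)
print(monitor.current_time(),monitor.current_tool_pos(),monitor.current_contact_force())
arm.move_l([.438,.264,.37],v=.15)
arm.move_l([.55,.336,.37],v=.15)
q=list(monitor.current_q()); q[0]+=55.6; arm.set_joints(q)
yaw=monitor.current_tcp_rot()[2]
arm.move_l([.606,-.265,.35],[180,0,yaw],v=.12)
arm.move_l([.606,-.265,.220],v=.12)
arm.wait(2.1)
print(monitor.current_time(),monitor.current_tool_pos(),monitor.current_contact_force())
look('scene',['white_lid_mid','bottle_top'],pic='s4')
E
```

```text
25.1917 [0.43800833 0.26401055 0.24401737] [0.78779214 0.51479477 0.26947007]
33.0833 [ 0.60599795 -0.26501911  0.22003072] [-0.08935546 -0.11698481 -0.12157159]
scene white_lid_mid 0.89 [ 0.606 -0.263  0.179]
scene bottle_top 0.85 [0.443 0.264 0.204]
scene bottle_top 0.82 [0.255 0.331 0.199]
scene bottle_top 0.74 [ 0.434 -0.012  0.001]
scene bottle_top 0.72 [0.32  0.223 0.202]
```

View pics/s4.png

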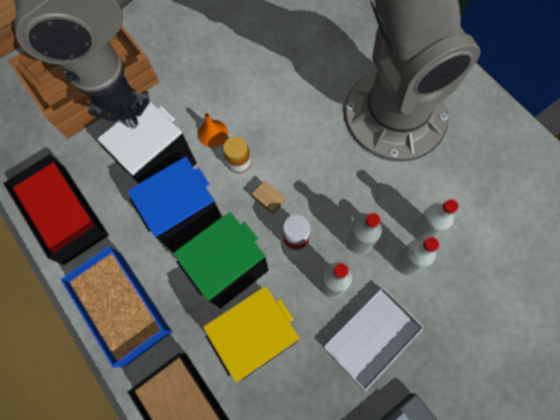

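The lid at (140,140) is shut with the fingers hovering above its middle. The bottle at (340,272) and the other things have not moved, so I'm handing in.

```bash
python3 -c "
from h import *
print(arm.finish_job())"
```

```text
the job is handed in; nothing more can be done
None
```

I pressed the white lid shut, pointed for two seconds each at the farthest bottle's cap and then at the lid's middle, and handed the job in at about 33 s still pointing there; the last picture showed nothing else moved, but no verdict came back.

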